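Drop a crosswise bayonet stopper home in its rinse port

TASK

One of the three grey stoppers of the rinse station was put in crosswise, so its two lugs ride on top of the metal collar and it stands higher than the others. Take that stopper by its upright grip and, pressing only lightly, turn it until its lugs drop into the collar's notches and it sits fully home in the same port; then let go. Leave the other two stoppers as they are.

Things in the scene. Friction and masses are not known exactly. Their poses are not given: they have to be found in the camera images.
- stopper_grip (a point): grip centre of the proud stopper (its port varies). Grey, 150 g. Grip: paddle 44 long (x), 14 thick (y), 48 tall; its top 22 mm above this point, the lugs' upper side 26 below. Lugs: bar 68 (x) x 14 x 12 thick; under it a spigot 40 across, 18 long, already in the bore. Lugs start on the collar, 50-90 deg from the notches, either way; this point 90 mm above worktop, home 76
- station: fixed rinse station between tall machines left and right: white plate 100 x 290 x 12 mm, origin under its centre on the worktop; three aluminium collars, 72 mm outside, 48 bore, tops 52 mm above the worktop, 100 mm apart along y, the middle one at the origin. Two notches in each, 14 mm deep, at its +x and -x sides (26 mm wide at the bore, 42 outside): lugs drop in when along x within 12 degrees
- neighbour_a_grip (a point): grip centre of one of the two stoppers already home; same shape and axes as the proud one, 76 mm above the worktop; not to be disturbed
- neighbour_b_grip (a point): the same point on the other stopper that is already home. Not to be disturbed.

How it is judged:
By the outcome, as a careful person would: the job done as asked, in the order asked, and still so for the second after the job is handed in, with the robot touching nothing.
It also fails if it takes over 32 s, if anything falls off the work surface, if the arm or the gripper's body presses on something with over 40 N, if the wrist force passes 120 N, or if a joint passes its speed limit or range.

ROBOT

A 6-joint arm with a two-finger parallel gripper is mounted at the origin on a cart in front of the work surface, level with it; the furniture and walls round the work are solid. World frame = base frame: x ahead of the robot, y to its left, z up, the work surface at z = 0. Lengths are in mm, angles in rad, forces in N, time in s.
With the tool pointing down it reaches from about 400 to 825 mm from the base axis. Payload 7 kg.
Tool frame: the origin (TCP) lies at the very end of the fingers, on their centre line; the grasp point (between the pads) lies 19 mm behind it; z points along the fingers, y is the direction in which the jaws open and shut (so a half turn about z gives the same grasp; the last joint's range is limited). The gripper opens to 88 mm and grips with 3 to 60 N. Pads are 19 mm wide; open, the fingers measure 130 mm over their backs; the gripper's body (78 mm by 193 mm) begins 47 mm behind the grasp point.
Start: joints at [-0.857, 0.359, 0.012, 0, -1.224, -0.288], TCP at [278.78, -614.717, 226.561] pointing down, gripper open.
Joint ranges: [-3.07, 3.07], [-1.43, 2.12], [-1.02, 1.25], [-3.03, 1.67], [-3.05, -0], [-3.03, 3.03]. Speed limits (rad/s): [2.39, 2.39, 3.01, 3.14, 3.14, 3.14].

INTERFACE

Orientations are given as a unit quaternion [x, y, z, w].
In Python, from plant import bot gives the robot as it stands. Calls block until the motion is done:
- bot.move_ptp(position, orientation): joint-space move of the TCP to a pose.
- bot.line_to(position, velocity=150, ori=None): straight line of the TCP; ori=None keeps the orientation; velocity is the mean speed in mm/s.
- bot.move_joints(angles): joint-space move.
- bot.move_gripper(opening, force=None): finger opening in mm; force is the grip in N (None keeps the last); returns when the fingers have stopped.
- bot.pause(seconds).
- bot.solve_ik(position, orientation): joint angles nearest the present ones, or None.
- bot.read_state(): the state.
- bot.camera(name): name is "scene" or "top" or "wrist"; returns the picture (420x560x3 uint8, red, green, blue); there is no depth.
- bot.get_calibration(name): a dict with "fx", "fy", "cx", "cy" (pixels), "view" (4x4, takes a point from world to camera coordinates); the wrist camera has in their place "T_tool_cam" (4x4, takes a point from camera to tool coordinates, whose origin is the TCP and whose axes are the flange's). Camera axes: x right, y up, looking along -z (the intrinsics and any distortion apply to the point x, -y, -z); pixel columns grow to the right and rows downward; lengths in mm; the calibration is good to about 2 mm. A picture is of the moment at which its call begins: read the wrist's pose just before it. get_calibration takes no time and is no camera call.
A pose or a line that the arm cannot do raises bot.Unreachable and nothing moves.
- bot.close_job(): hands the job in, once; it reports no verdict.
The state is a dict: "t": time; "joint_pos": joint angles; "qvel": joint speeds; "tau": joint torques, N m; "tcp_pos": TCP position; "eef_rot": TCP orientation; "contact_force": force on the tool from outside, world axes, zero at the start; "moment": the same for the moment, N m; "width": finger opening in mm.
Only numpy, scipy, OpenCV 4.12 (cv2) and the standard library are available. Lean on these libraries where they do the work, as an engineer would, in place of code of your own. Each camera call takes 0.05 s, during which the arm holds its last target.

## Working session

There is one attempt and no reset: what is moved stays moved. The work goes in short steps, each a Python script; the robot and the scene stay as the last script left them, time stands still between calls to the robot, and variables do not carry over. Pictures are saved under pics/ and viewed, and the job is handed in when it is done.

```bash
mkdir -p pics; ls; python3 - <<'E'
from plant import bot
import cv2, numpy as np
s=bot.read_state(); print({k:np.round(v,3).tolist() for k,v in s.items()})
for n in ("scene","top","wrist"):
    c=bot.get_calibration(n); print(n,{k:np.round(v,3).tolist() if not isinstance(v,str) else v for k,v in c.items()})
    cv2.imwrite(f"pics/{n}0.png",bot.camera(n)[:,:,::-1])
E
```

```text
pics
{'t': 0.0, 'joint_pos': [-0.857, 0.359, 0.011, -0.0, -1.224, -0.288], 'qvel': [-0.001, 0.002, -0.001, 0.0, 0.001, -0.0], 'tau': [-0.002, -58.271, 29.306, 6.997, 0.007, -0.0], 'tcp_pos': [278.603, -614.294, 225.638], 'eef_rot': [-0.211, 0.977, 0.001, -0.0], 'contact_force': [-0.03, -0.073, -0.239], 'moment': [0.011, 0.016, -0.016], 'width': 87.851}
scene {'fx': 535.198, 'fy': 535.198, 'cx': 272.774, 'cy': 213.747, 'view': [[0.691, -0.723, -0.016, -427.797], [0.451, 0.414, 0.791, -269.886], [-0.564, -0.554, 0.612, -676.611], [0.0, 0.0, 0.0, 1.0]]}
top {'fx': 461.922, 'fy': 461.922, 'cx': 275.868, 'cy': 208.866, 'view': [[0.007, -1.0, 0.001, -69.172], [0.984, 0.007, 0.18, -509.113], [-0.18, -0.001, 0.984, -835.049], [0.0, 0.0, 0.0, 1.0]]}
wrist {'fx': 294.547, 'fy': 294.547, 'cx': 283.285, 'cy': 203.605, 'T_tool_cam': [[-0.0, 0.968, 0.251, 68.057], [1.0, 0.0, 0.0, 1.16], [0.0, 0.251, -0.968, -158.391], [0.0, 0.0, 0.0, 1.0]]}
```

View pics/top0.png

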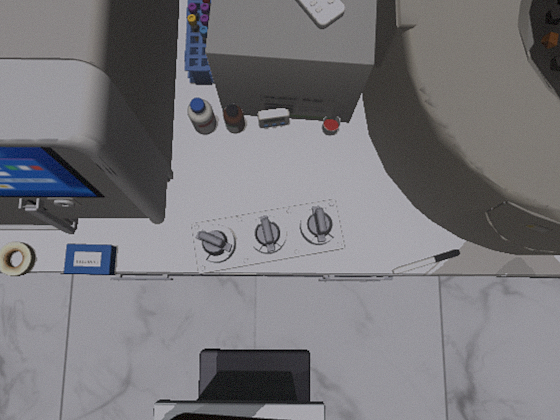

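View pics/scene0.png

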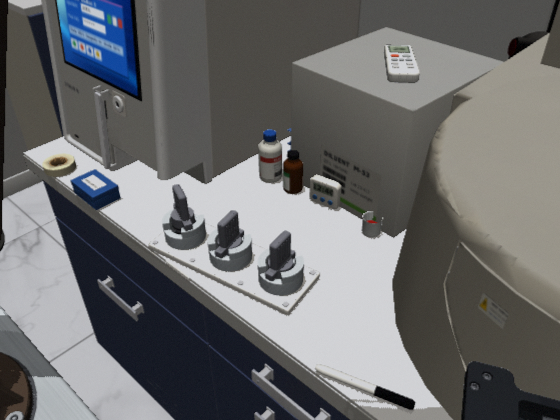

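View pics/wrist0.png

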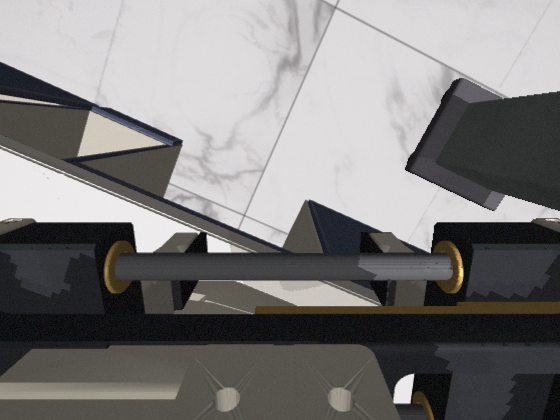

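```bash
python3 - <<'E'
import cv2, numpy as np
t=cv2.imread("pics/top0.png")[190:280,180:350]; s=cv2.imread("pics/scene0.png")[175:310,140:325]
cv2.imwrite("pics/tc.png",cv2.resize(t,(765,405),interpolation=cv2.INTER_CUBIC)); cv2.imwrite("pics/sc.png",cv2.resize(s,(740,540),interpolation=cv2.INTER_CUBIC))
E
```

```text
(no output)
```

View pics/tc.png

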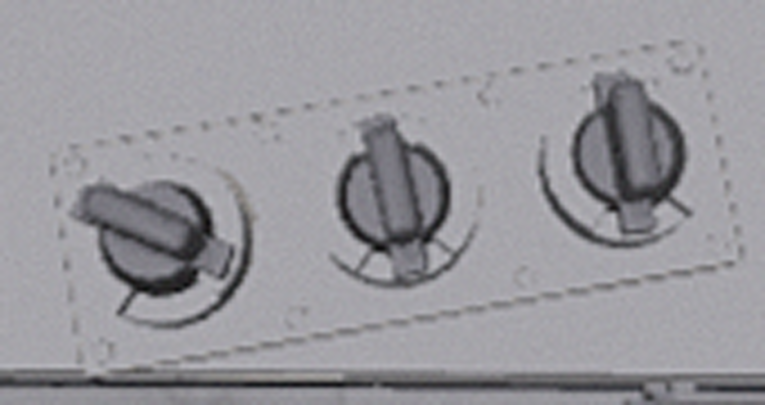

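View pics/sc.png

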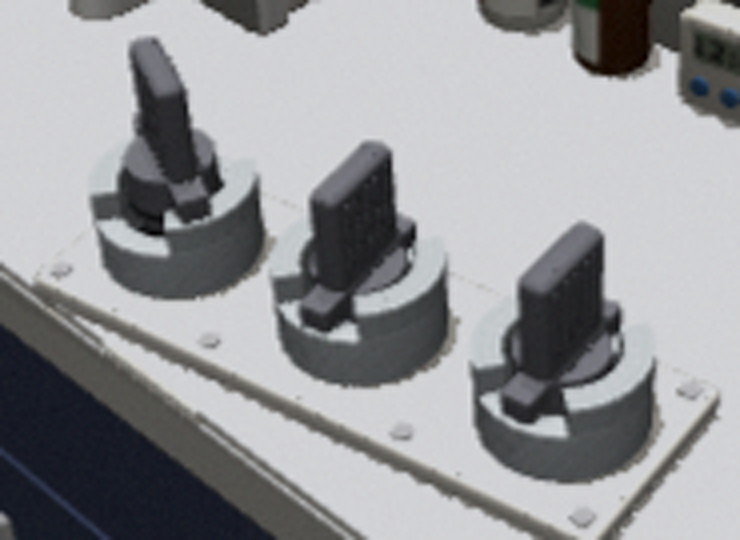

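```bash
cat > h.py <<'E'
import numpy as np, cv2
from scipy.spatial.transform import Rotation as R
def cast(c,uv,z,view=None):
    V=np.array(c["view"]) if view is None else view
    uv=np.atleast_2d(uv).astype(float)
    d=np.c_[(uv[:,0]-c["cx"])/c["fx"],-(uv[:,1]-c["cy"])/c["fy"],-np.ones(len(uv))]
    Ri=V[:3,:3].T; o=-Ri@V[:3,3]; d=d@Ri.T
    return o+d*((z-o[2])/d[:,2])[:,None]
def wview(c,s):
    T=np.eye(4);T[:3,:3]=R.from_quat(s["eef_rot"]).as_matrix();T[:3,3]=s["tcp_pos"]
    return np.linalg.inv(T@np.array(c["T_tool_cam"]))
def proj(c,p,view=None):
    V=np.array(c["view"]) if view is None else view
    q=np.atleast_2d(p)@V[:3,:3].T+V[:3,3]
    return np.c_[c["cx"]+c["fx"]*q[:,0]/-q[:,2],c["cy"]-c["fy"]*q[:,1]/-q[:,2]]
def down(yaw):  # tool z down, tool y axis at world angle yaw
    y=np.array([np.cos(yaw),np.sin(yaw),0]);z=np.array([0,0,-1.]);x=np.cross(y,z)
    return R.from_matrix(np.c_[x,y,z]).as_quat()
E
python3 - <<'E'
from h import *
from plant import bot
c=bot.get_calibration("top")
print({k:v for k,v in c.items() if k!="view"})
f=lambda a:np.array(a)/4.5+[180,190]
P=cast(c,f([(55,148),(700,42),(742,262),(82,372)]),12);print(P.round(1),P.mean(0).round(1))
e=P[0]-P[1];print(np.linalg.norm(e), np.degrees(np.arctan2(-e[0],e[1])));e=P[3]-P[2];print(np.linalg.norm(e), np.degrees(np.arctan2(-e[0],e[1])))
for z,a in((112,[(88,200),(195,240)]),(98,[(377,133),(400,235)]),(98,[(628,90),(640,190)])):
  p=cast(c,f(a),z);d=p[1]-p[0];print(p.round(1).tolist(),p.mean(0).round(1),np.degrees(np.arctan2(d[1],d[0]))%180, np.linalg.norm(d))
s=bot.get_calibration("scene");g=lambda a:np.array(a)/4.+[140,175]
P=cast(s,g([(35,283),(718,395)]),12);print(P.round(1))
p=cast(s,g([(147,42),(172,92)]),112);d=p[1]-p[0];print(p.round(1).tolist(),p.mean(0).round(1),np.degrees(np.arctan2(d[1],d[0]))%180, np.linalg.norm(d))
E
```

```text
{'fx': 461.92200629168514, 'fy': 461.92200629168514, 'cx': 275.86845818053223, 'cy': 208.86646533659086}
[[ 486.6   99.2   12. ]
 [ 536.  -184.3   12. ]
 [ 438.7 -200.9   12. ]
 [ 389.3   83.7   12. ]] [462.6 -50.6  12. ]
287.72355707514487 9.889984758242388
288.8765771451165 9.83208958907604
[[451.2, 67.2, 112.0], [436.0, 25.3, 112.0]] [443.6  46.3 112. ] 69.99298206256607 44.61369261076331
[[480.5, -44.2, 98.0], [440.0, -53.7, 98.0]] [460.3 -48.9  98. ] 13.213751919604363 41.66362065566356
[[498.6, -144.0, 98.0], [458.5, -148.3, 98.0]] [ 478.5 -146.1   98. ] 6.170549717960853 40.34515872100293
[[ 385.8   74.3   12. ]
 [ 533.1 -187.2   12. ]]
[[451.6, 59.8, 112.0], [436.2, 24.0, 112.0]] [443.9  41.9 112. ] 66.74915117392992 38.983928547933495
```

```bash
python3 - <<'E'
from h import *
from plant import bot
c=bot.get_calibration("top");s=bot.get_calibration("scene")
print("start tool\n",R.from_quat(bot.read_state()["eef_rot"]).as_matrix().round(2))
print(cast(c,[(158,222),(170,180),(75,228)],0).round(0), cast(s,[(165,178),(205,180)],0).round(0))
print(cast(c,[(158,222),(172,175)],150).round(0))
for y in (159,-21,100,-80):
  for z in (73,180):
    q=bot.solve_ik([444.5,47,z],down(np.radians(y)));print(y,z,None if q is None else np.round(q,2))
E
```

```text
start tool
 [[-0.91 -0.41 -0.  ]
 [-0.41  0.91  0.  ]
 [ 0.    0.   -1.  ]]
[[490. 170.   0.]
 [576. 150.   0.]
 [476. 335.   0.]] [[544. 239.   0.]
 [595. 171.   0.]]
[[467. 131. 150.]
 [548. 112. 150.]]
159 73 [ 0.55  0.15 -0.68  0.   -0.74 -0.92]
159 180 [ 0.55  0.01 -0.54  0.   -1.02 -0.92]
-21 73 [ 0.55  0.15 -0.68  0.   -0.74  2.23]
-21 180 [ 0.55  0.01 -0.54  0.   -1.02  2.23]
100 73 [ 0.55  0.15 -0.68  0.   -0.74 -1.95]
100 180 [ 0.55  0.01 -0.54  0.   -1.02 -1.95]
-80 73 [ 0.55  0.15 -0.68  0.   -0.74  1.2 ]
-80 180 [ 0.55  0.01 -0.54  0.   -1.02  1.2 ]
```

```bash
python3 - <<'E'
import cv2
s=cv2.imread("pics/scene0.png")[80:230,20:230];t=cv2.imread("pics/top0.png")[150:280,0:240]
cv2.imwrite("pics/sc2.png",cv2.resize(s,(770,550)));cv2.imwrite("pics/tc2.png",cv2.resize(t,(780,422)))
E
```

```text
(no output)
```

View pics/sc2.png

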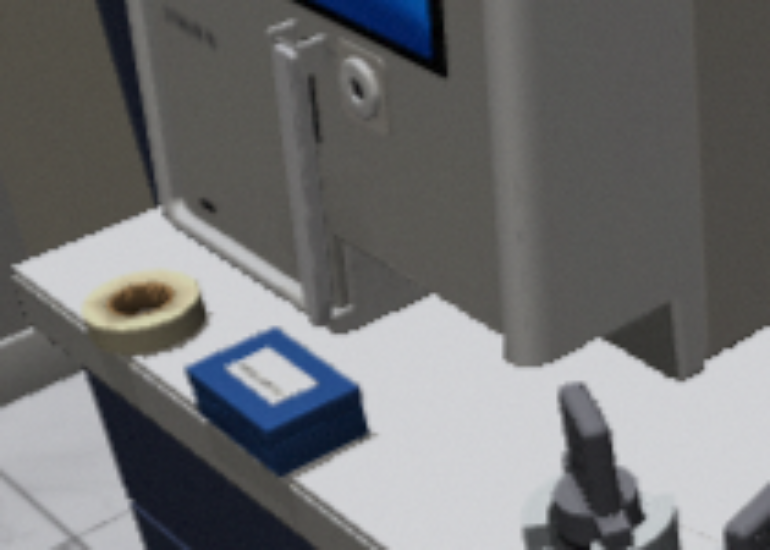

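View pics/tc2.png

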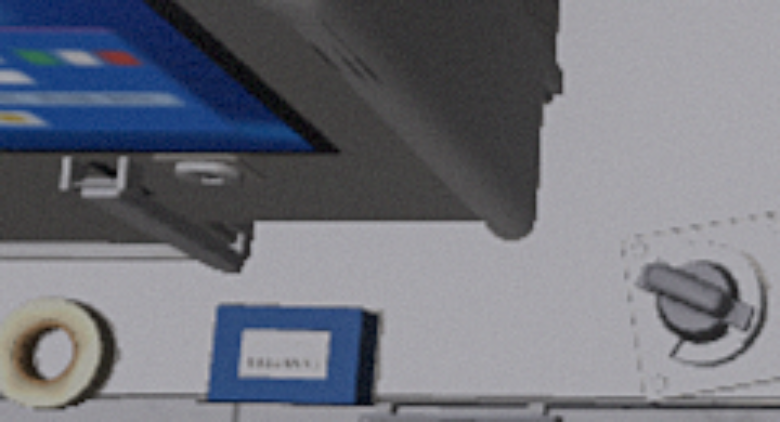

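```bash
python3 - <<'E'
from h import *
from plant import bot
c=bot.get_calibration("top");s=bot.get_calibration("scene")
for z in (0,20,40,60,80,100,150): print(z,cast(c,[(158,222),(151,219),(165,219)],z)[:,:2].round(0).tolist(),cast(s,[(162,178.7),(157,178)],z)[:,:2].round(0).tolist())
E
```

```text
0 [[490.0, 170.0], [496.0, 184.0], [496.0, 156.0]] [[538.0, 242.0], [533.0, 251.0]]
20 [[487.0, 165.0], [492.0, 179.0], [493.0, 151.0]] [[522.0, 215.0], [516.0, 225.0]]
40 [[484.0, 160.0], [489.0, 173.0], [490.0, 146.0]] [[506.0, 189.0], [500.0, 198.0]]
60 [[481.0, 154.0], [486.0, 168.0], [486.0, 142.0]] [[489.0, 163.0], [484.0, 172.0]]
80 [[478.0, 149.0], [483.0, 162.0], [483.0, 137.0]] [[473.0, 137.0], [468.0, 145.0]]
100 [[474.0, 144.0], [480.0, 157.0], [480.0, 132.0]] [[457.0, 110.0], [452.0, 119.0]]
150 [[467.0, 131.0], [472.0, 143.0], [472.0, 120.0]] [[417.0, 45.0], [412.0, 52.0]]
```

```bash
python3 - <<'E'
from h import *
from plant import bot
a=-0.857; q=bot.solve_ik([415*np.cos(a),415*np.sin(a),235],down(a+np.pi/2))
print(np.round(q,2), bot.read_state()["t"])
bot.move_joints(q); print(bot.read_state()["t"])
bot.move_ptp([444.5,47,215],down(np.radians(159)))
bot.pause(0.15)
s=bot.read_state(); print(s["t"],s["tcp_pos"],s["contact_force"],np.round(s["joint_pos"],2))
im=bot.camera("wrist"); cv2.imwrite("pics/w1.png",im[:,:,::-1])
np.save("s1.npy",np.r_[s["tcp_pos"],s["eef_rot"]])
E
```

```text
[-0.38 -0.1  -0.5   0.   -1.16 -2.05] 0.15
1.7
3.3333 [444.50351527  46.13644127 215.07190406] [ 0.16212442 -0.44560497 -0.04696681] [ 0.55 -0.02 -0.48  0.   -1.11 -0.92]
```

View pics/w1.png

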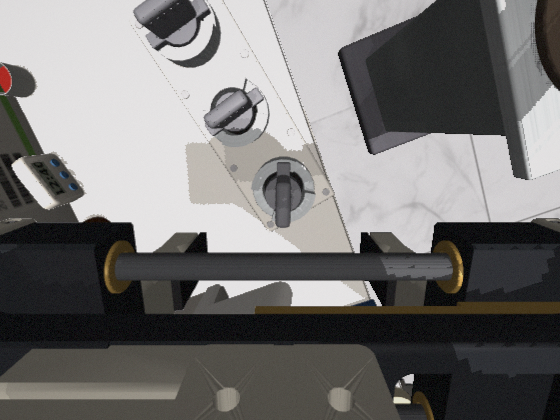

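```bash
python3 - <<'E'
import cv2
s=cv2.imread("pics/w1.png")[70:235,180:345]
cv2.imwrite("pics/w1c.png",cv2.resize(s,(594,594),interpolation=cv2.INTER_CUBIC))
E
```

```text
(no output)
```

View pics/w1c.png

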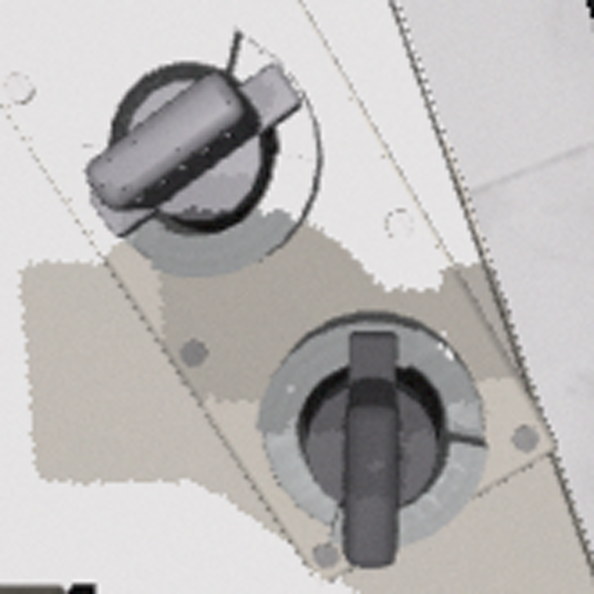

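```bash
python3 - <<'E'
from h import *
from plant import bot
c=bot.get_calibration("wrist");v=np.load("s1.npy");V=wview(c,{"tcp_pos":v[:3],"eef_rot":v[3:]})
f=lambda a:np.array(a)/3.6+[180,70]
for z,a in((112,[(373,385),(370,562)]),(98,[(227,90),(105,178)]),):
  p=cast(c,f(a),z,V);d=p[1]-p[0];print(p.round(1).tolist(),p.mean(0).round(1),np.degrees(np.arctan2(d[1],d[0]))%180, np.linalg.norm(d))
print("collar",cast(c,f([(372,432)]),52,V), np.diff(cast(c,f([(258,432),(487,432)]),52,V),axis=0))
p=cast(c,f([(8,110),(320,578)]),12,V);d=p[1]-p[0];print("plate far edge",np.degrees(np.arctan2(-d[0],d[1])))
p=cast(c,f([(305,0),(552,445)]),12,V);d=p[1]-p[0];print("near edge",np.degrees(np.arctan2(-d[0],d[1])),p)
E
```

```text
[[434.4, 24.4, 112.0], [451.8, 67.4, 112.0]] [443.1  45.9 112. ] 67.91129946065047 46.428634475291254
[[442.3, -54.4, 98.0], [478.9, -46.3, 98.0]] [460.6 -50.4  98. ] 12.463125477006754 37.46250242266055
collar [[443.50323872  47.17197257  52.        ]] [[-66.09914135  25.54989681   0.        ]]
plate far edge 10.571930046663383
near edge 9.16929578449098 [[416.1350682  -82.21477463  12.        ]
 [389.63205431  81.977237    12.        ]]
```

```bash
python3 - <<'E'
from h import *
from plant import bot
def show(m):
    s=bot.read_state();print(m,round(s["t"],2),np.round(s["tcp_pos"],1),np.round(s["contact_force"],1),np.round(s["moment"],2),round(s["width"],1));return s
o=down(np.radians(158)); P=[443.3,46.5]
bot.line_to(P+[125],velocity=150,ori=o); show("above")
bot.line_to(P+[76],velocity=80); show("down")
bot.move_gripper(10,force=25); show("grip")
bot.pause(0.2); s=show("settled")
cv2.imwrite("pics/g1.png",bot.camera("scene")[160:310,120:330,::-1].repeat(3,0).repeat(3,1))
E
```

```text
above 4.13 [443.8  46.6 125.6] [-0.7 -0.2 -0.2] [0.04 0.04 0.03] 87.3
down 4.89 [443.6  46.6  76.4] [0.1 0.3 0.2] [0.02 0.07 0.07] 87.6
grip 6.04 [443.4  46.5  76. ] [-0.2  0.8 -0.1] [ 0.03 -0.02  0.04] 13.8
settled 6.24 [443.4  46.5  76. ] [ 0.4 -0.   1.2] [-0.03 -0.15 -0.03] 13.8
```

View pics/g1.png

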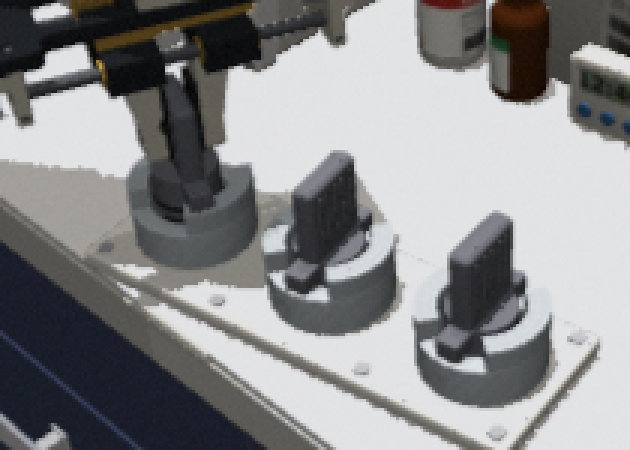

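The picture shows the fingers holding the proud stopper's paddle (around 185,140); the neighbours are untouched. Next I turn it with the last joint while watching the forces.

```bash
python3 - <<'E'
from h import *
from plant import bot
def show(m):
    s=bot.read_state();print(m,round(s["t"],2),np.round(s["tcp_pos"],1),np.round(s["contact_force"],1),np.round(s["moment"],2),round(s["width"],1));return s
P=[443.3,46.5,76]
q=np.array(bot.solve_ik(P,down(np.radians(158))))
for d in (12,24,36,46,55):
    g=q.copy(); g[5]-=np.radians(d); bot.move_joints(g); s=show(d)
    if np.linalg.norm(s["contact_force"])>15 or abs(s["moment"][2])>1.5: print("STOP"); break
print(np.degrees(np.arctan2(*R.from_quat(s["eef_rot"]).as_matrix()[[1,0],1])))
cv2.imwrite("pics/g2.png",bot.camera("scene")[160:310,120:330,::-1].repeat(3,0).repeat(3,1))
E
```

```text
12 6.61 [443.3  46.5  76. ] [-0.4 -1.   1.7] [-0.01  0.04 -0.04] 13.5
24 6.92 [443.3  46.5  76. ] [ 0.3 -0.3  1.7] [-0.02  0.06 -0.05] 14.1
36 7.24 [443.3  46.5  76. ] [-0.1  0.1  0.2] [-0.    0.04 -0.05] 14.1
46 7.53 [443.1  46.4  75.8] [ 0.5  0.7 -0.8] [0.01 0.01 0.03] 13.8
55 7.81 [443.2  46.4  75.9] [-0.2 -0.7 -1.1] [ 0.03  0.02 -0.04] 13.9
103.47219786509261
```

View pics/g2.png

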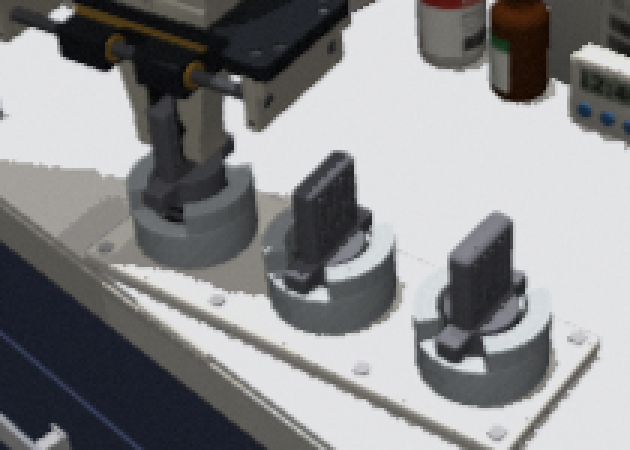

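The paddle has turned to about 13 degrees in world, and the force now shows its weight hanging in the fingers. That fits lugs over the notches, so I lower it in small steps.

```bash
python3 - <<'E'
from h import *
from plant import bot
def show(m):
    s=bot.read_state();print(m,round(s["t"],2),np.round(s["tcp_pos"],1),np.round(s["contact_force"],1),np.round(s["moment"],2),round(s["width"],1));return s
for z in (74,72,70,68,66,64.5,63.5,62.8,62.2,61.7,61.2):
    bot.line_to([443.3,46.5,z],velocity=20); s=show(z)
    if s["contact_force"][2]>5 or np.linalg.norm(s["contact_force"][:2])>12: print("STOP"); break
cv2.imwrite("pics/g3.png",bot.camera("scene")[160:310,120:330,::-1].repeat(3,0).repeat(3,1))
E
```

```text
74 8.11 [443.1  46.4  73.8] [ 0.1 -0.8 -0.4] [0.01 0.   0.04] 14.0
72 8.36 [443.2  46.4  71.8] [-0.3  0.3 -1.1] [-0.02  0.01  0.  ] 13.9
70 8.61 [443.2  46.4  69.9] [-1.1 -0.4 -1.6] [0.   0.01 0.01] 14.0
68 8.86 [443.2  46.4  67.9] [-0.   0.4 -1.4] [-0.   -0.03 -0.04] 14.2
66 9.11 [443.2  46.5  65.9] [-0.5 -0.2 -0.8] [-0.03 -0.02 -0.01] 13.8
64.5 9.36 [443.2  46.5  64.4] [-0.1  0.2 -1.4] [-0.01 -0.03  0.04] 14.0
63.5 9.61 [443.3  46.5  63.4] [-0.1  0.1 -1.4] [ 0.01 -0.03  0.01] 13.6
62.8 9.86 [443.3  46.5  62.8] [-0.2  0.1 -0.5] [-0.01 -0.   -0.01] 14.2
62.2 10.11 [443.3  46.5  62.2] [ 0.  -0.2 -0.6] [-0.02  0.04 -0.06] 14.0
61.7 10.36 [443.4  46.5  62. ] [-2.7 -0.4  5.3] [0.02 0.79 0.01] 14.0
STOP
```

View pics/g3.png

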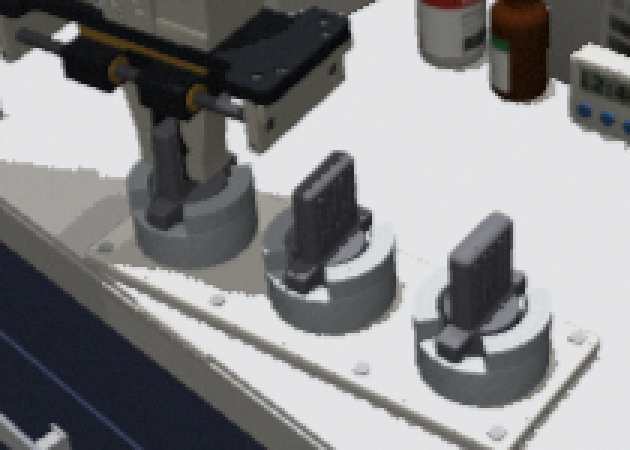

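The stopper met its seat after a 14.0 mm drop at about 5 N, and the near lug now lies in the notch. I release it with a limited opening and retreat straight up.

```bash
python3 - <<'E'
from h import *
from plant import bot
def show(m):
    s=bot.read_state();print(m,round(s["t"],2),np.round(s["tcp_pos"],1),np.round(s["contact_force"],1),np.round(s["moment"],2),round(s["width"],1));return s
bot.move_gripper(45); show("open")
bot.line_to([443.3,46.5,130],velocity=100); show("up")
bot.line_to([443.3,46.5,215],velocity=150); bot.pause(.15); s=show("up")
np.save("s2.npy",np.r_[s["tcp_pos"],s["eef_rot"]])
cv2.imwrite("pics/g4.png",bot.camera("scene")[160:310,120:330,::-1].repeat(3,0).repeat(3,1))
cv2.imwrite("pics/w4.png",bot.camera("wrist")[:,:,::-1])
E
```

```text
open 11.15 [443.3  46.5  61.7] [-0.5 -0.4 -0.6] [ 0.03 -0.03 -0.04] 45.0
up 11.98 [442.9  46.3 129.5] [-0.2 -0.3 -0.4] [ 0.    0.   -0.01] 44.8
up 12.85 [442.7  46.2 213.8] [ 0.2 -1.  -0.9] [ 0.01  0.   -0.04] 45.2
```

View pics/g4.png

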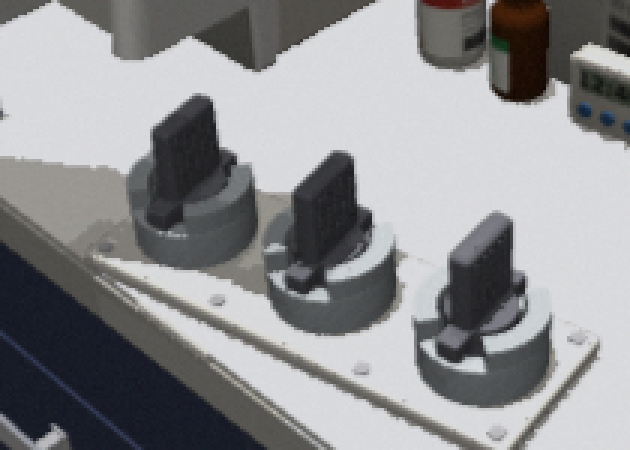

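View pics/w4.png

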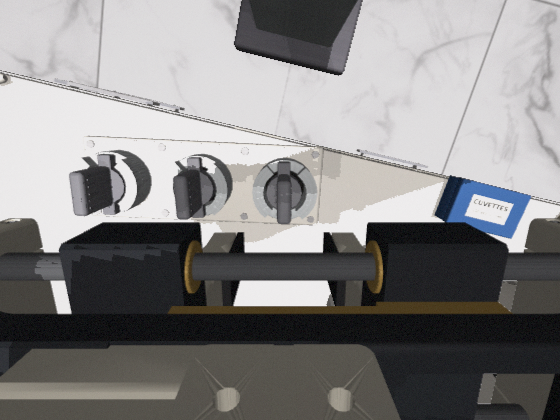

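The left stopper (scene crop near 185,150) now stands like its neighbours, with its lug in the notch. Before handing in, I check the height numerically.

```bash
python3 - <<'E'
from h import *
from plant import bot
c=bot.get_calibration("scene")
# paddle-top outline centres (crop px) of the three stoppers vs projection with top at z=98 / 112
a=np.radians(9.9)
for k,y in (("L",(443.4,46.5)),("M",(461.5,-50.4)),("R",(478.5,-147))):
    print(k,[((proj(c,[[*y,z]])[0]-[120,160])*3).round(0).tolist() for z in (98,112)])
s=bot.read_state();print(s["t"],np.abs(s["qvel"]).max(),np.round(s["contact_force"],1))
bot.close_job()
E
```

```text
L [[177.0, 113.0], [173.0, 92.0]]
M [[318.0, 171.0], [316.0, 149.0]]
R [[473.0, 235.0], [473.0, 214.0]]
12.95 0.004186343246670745 [-0.3  0.1  0.4]
the job is handed in; nothing more can be done
```

The proud stopper, in the left (+y) port, is now seated home in that port. I gripped its paddle with 25 N, turned it about 55° clockwise seen from above, and lowered it gently until it touched its seat. Then I let go and lifted straight up.

- **Seating:** It dropped 14.0 mm, exactly the expected difference between proud and home, and the contact force peaked at about 5 N.
- **After release:** The last scene picture shows its lug in the notch. Its paddle top is at about (185,112) in the crop, where the projection puts a seated top at (177,113), against row 92 if it were still proud.
- **Neighbours:** They look unchanged in the before and after pictures. I did not measure them again.
- **Alignment:** I stopped about 3° short of exact alignment, inside the 12° tolerance, to keep clear of the machine on the left.
- **Hand-in:** I handed the job in at about 13 s, with the arm clear and still. None of these checks failed or disagreed.

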